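# Roll-test printer feed rollers and scrap the flat-spotted one

### The job

Roll-test the three printer feed rollers from the plywood rack: set each one down across the ramp at the red start line near its top, let go, and let the sound ones run down by themselves into the catch tray. Take a roller that stops on the ramp off again once it has stood there by itself for a second, and lay it in the red scrap bin. Drop nothing, and leave the other things on the bench where they are.

Things in the scene. Friction and masses are not known exactly. Their poses are not given: they have to be found in the camera images.
- roller_a: printer feed roller: dark rubber sleeve 32 mm across, 96 mm long, on an 8 mm steel shaft, 120 mm over all; origin at its middle, own y axis along it. All look alike: a sound one is round and runs down the ramp in about 1 s; a flat-spotted one has two opposite 18 mm wide flats (26 mm across) and stops on the ramp within 60 mm. Only the test tells which is which
- roller_b: printer feed roller: dark rubber sleeve 32 mm across, 96 mm long, on an 8 mm steel shaft, 120 mm over all; origin at its middle, own y axis along it. All look alike: a sound one is round and runs down the ramp in about 1 s; a flat-spotted one has two opposite 18 mm wide flats (26 mm across) and stops on the ramp within 60 mm. Only the test tells which is which
- roller_c: printer feed roller: dark rubber sleeve 32 mm across, 96 mm long, on an 8 mm steel shaft, 120 mm over all; origin at its middle, own y axis along it. All look alike: a sound one is round and runs down the ramp in about 1 s; a flat-spotted one has two opposite 18 mm wide flats (26 mm across) and stops on the ramp within 60 mm. Only the test tells which is which
- rack: fixed plywood rack, 220 x 114 x 44 mm, left or right of the ramp; origin at the centre of its underside. Rollers lie along its y axis at x = -80, 0 and 80 mm, hung by their shaft ends in open-topped notches 11 mm wide, 12 mm deep, roller axis 36 mm above the bench; the sleeves hang free 14 mm above its 6 mm base board. Lift straight up
- ramp: fixed ramp: aluminium plate 255 x 150 mm sloping down 4.5 degrees along its own +x (away from the robot); side guides 22 mm high, 20 mm back stop at the high end (x = -55 mm), catch tray beyond the foot. Origin on the bench under the start line, where the plate's top is 46 mm high. A roller lies on it along the ramp's y axis, its axis 16 mm above the plate
- ramp_start (a point): middle of the red start line, on the top of the plate (46 mm above the bench). Hold a roller some 6 mm above its axis here so that the fingertips clear the plate, which rises 1 mm in 13 uphill
- ramp_foot (a point): middle of the plate's lower edge, 200 mm downhill of the start line, 30 mm above the bench; the tray begins here with a step down
- tray_floor (a point): centre of the catch tray's floor; the tray is 112 mm long (x = 200 to 312 mm in the ramp's frame), 150 mm wide, its end wall 52 mm high with a rubber bumper
- scrap_bin: fixed open red plastic bin, 140 x 160 x 55 mm, walls and floor 4 mm, on the other side of the ramp from the rack; origin at the centre of its underside; its longer inside (152 mm) runs along its y axis
- red_driver: loose red screwdriver, 160 mm long, a bystander behind the work
- cutters: loose red side cutters, 119 mm long, a bystander behind the work
- black_tape: loose roll of black tape, 60 mm across, 19 mm high, a bystander on the left

How it is judged:
On the way, in this order (a step that is already met when the one before it is completed fails the run):
1. the roller that does not roll has been let go on the ramp and stands there by itself (x of roller_b in the frame of ramp between -0.05 and 0.195 m and y of roller_b in the frame of ramp between -0.07 and 0.07 m and z of roller_b in the frame of ramp between 0.035 and 0.085 m and contact force between roller_b and the fingers below 0.05 N and linear speed of roller_b below 0.02 m/s), for 0.8 s.
2. that roller has been laid in the scrap bin (x of roller_b in the frame of scrap_bin between -0.066 and 0.066 m and y of roller_b in the frame of scrap_bin between -0.076 and 0.076 m and z of roller_b in the frame of scrap_bin between 0 and 0.045 m and contact force between roller_b and the fingers below 0.05 N and linear speed of roller_b below 0.02 m/s), for 0.2 s.
At the end, for the whole second after the job is handed in: Both round rollers lie at rest in the catch tray at the foot of the ramp, and the flat-spotted one lies at rest inside the scrap bin (its middle within the bin's walls and below 45 mm); no roller is held (all of step 2 and x of roller_a in the frame of ramp between 0.2 and 0.32 m and y of roller_a in the frame of ramp between -0.075 and 0.075 m and z of roller_a in the frame of ramp between 0.005 and 0.06 m and contact force between each of roller_a, roller_c and the fingers below 0.05 N and linear speed of each of roller_a, roller_c below 0.02 m/s and x of roller_c in the frame of ramp between 0.2 and 0.32 m and y of roller_c in the frame of ramp between -0.075 and 0.075 m and z of roller_c in the frame of ramp between 0.005 and 0.06 m); the robot touches nothing.
It fails at once if a sound roller is touched on the lower part of the ramp (more than 120 mm below the start line) or in the catch tray (lower than 100 mm above the bench): it must get there by rolling ((contact force between roller_a and the fingers above 0.2 N and x of roller_a in the frame of ramp between 0.12 and 0.34 m and y of roller_a in the frame of ramp between -0.09 and 0.09 m and z of roller_a in the frame of ramp between -0.01 and 0.1 m) or (contact force between roller_c and the fingers above 0.2 N and x of roller_c in the frame of ramp between 0.12 and 0.34 m and y of roller_c in the frame of ramp between -0.09 and 0.09 m and z of roller_c in the frame of ramp between -0.01 and 0.1 m)).
It fails at once if a roller is dropped (moves faster than 1.1 m/s out of the gripper, a fall of about 60 mm) ((contact force between roller_a and the fingers below 0.05 N and linear speed of roller_a above 1.1 m/s) or (contact force between roller_b and the fingers below 0.05 N and linear speed of roller_b above 1.1 m/s) or (contact force between roller_c and the fingers below 0.05 N and linear speed of roller_c above 1.1 m/s)).
It fails at once if a bystander is moved by more than 30 mm (distance of any of red_driver, cutters, black_tape from where it was at the start of the episode above 0.03 m).
It also fails if it takes over 72 s, if anything falls off the work surface, if the arm or the gripper's body presses on something with over 40 N, if the wrist force passes 120 N, or if a joint passes its speed limit or range.

### The arm

A 7-joint arm with a two-finger parallel gripper is mounted at the origin on a cart in front of the work surface, level with it; the furniture and walls round the work are solid. World frame = base frame: x ahead of the robot, y to its left, z up, the work surface at z = 0. Lengths are in m, angles in rad, forces in N, time in s.
With the tool pointing down it reaches from about 0.4 to 0.85 m from the base axis. Payload 10.4 kg.
Tool frame: the origin (TCP) lies midway between the tips of the shut fingers; the grasp point (between the pads) lies 19 mm behind it; z points along the fingers, y is the line along which they close (so a half turn about z gives the same grasp; the last joint's range is limited). The gripper opens to 87 mm and grips with 3 to 60 N. Pads are 19 mm wide; open, the fingers measure 117 mm over their backs; the gripper's body (75 mm by 190 mm) begins 51 mm behind the grasp point.
Start: joints at [-1.27, 0.332, -0.065, 1.46, 0.022, 1.35, -0.088], TCP at [0.199, 0.593, 0.223] pointing down, gripper open.
Joint ranges: [-2.6, 2.6], [-0.5, 2.12], [-1.47, 1.34], [0.16, 2.42], [-1.27, 4.41], [0.06, 2.06], [-2.6, 2.6]. Speed limits (rad/s): [2.22, 2.22, 2.79, 2.79, 3.14, 3.14, 3.14].

### API

Orientations are given as a unit quaternion [x, y, z, w].
In Python, from bench import r gives the robot as it stands.
- The arm moves only by the tool arm_command, never from a script. Its arguments are lists of equal length, an entry for each row: "xyz": the shift along the world's x, y, z in m, a list of three; "rot": the turn, a rotation vector about the world's x, y, z in rad, a list of three. In form: {"xyz": [[tx, ty, tz], ...], "rot": [[ax, ay, az], ...]}. A call has 1 to 20 rows; each row is the pose to reach, as a shift and turn from the pose commanded when the call began; what a row does not reach only later rows make up. A row lasts 1/12 s, in which the tool goes at most 41.7 mm and 7.16 degrees, less where a joint would pass 70% of its speed; a pose out of reach is approached as far as the arm can. A call with a gripper value outside its range is refused whole. "grip" is the opening, from 0 (shut) to 1 (fully open), set as the call begins (left out, the last holds). The fingers move at their own pace and stop on an object; "squeeze" is the grip in N (left out, the last holds). Time passes only in rows, so rows that repeat a pose let the fingers close. It gives the time, the measured TCP pose, the force, the opening and the grip force at its end, in the units of the state.
- r.read_state(): the state, without advancing time (a new reading comes with each control period).
- r.camera(name): name is "scene" or "top"; returns the picture (480x640x3 uint8, red, green, blue); there is no depth.
- r.camera_model(name): a dict with "fx", "fy", "cx", "cy" (pixels), "T" (4x4, takes a point from camera to world coordinates). Camera axes: x right, y up, looking along -z (the intrinsics and any distortion apply to the point x, -y, -z); pixel columns grow to the right and rows downward; lengths in m; the calibration is good to about 2 mm. A picture is of the moment at which its call begins. camera_model takes no time and is no camera call.
- r.close_job(): hands the job in; it is judged then, once.
Trained networks look in the newest picture that a camera, given by its name, has taken for a name from the list of things; names that differ only in an ending like _2 or _b are one class to them, and where a whole thing is asked for, a point or a joint stands for the part that bears it (a point fixed in the world has none). Each returns a list of dicts, best first, with "conf" (0 to 1); they miss things now and then, are a little off and sometimes report something else, mostly with a low value. They report only what shows in the picture. A call takes as long as a camera call.
- r.look_for(label, camera): "at" ([x, y, z] in m, in the coordinates of the camera as it stood for that picture, good to about 4 mm: the middle of the surface that is visible of it).
- r.spot_point(label, camera): "at" ([x, y, z] in m, in the coordinates of the camera as it stood for that picture, good to about 4 mm: a listed point, or the origin of a listed thing).
The state is a dict: "time": time; "joint_positions": joint angles; "joint_vel": joint speeds; "joint_torque": joint torques, N m; "ee_pos": TCP position; "eef_rot": TCP orientation; "ft_force": force on the tool from outside, world axes, zero at the start; "torque": the same for the moment, N m; "width": finger opening in m; "grip_force": force on a finger pad.
Only numpy, scipy, OpenCV 4.12 (cv2) and the standard library are available. Lean on these libraries where they do the work, as an engineer would, in place of code of your own. Each camera call takes 0.05 s, during which the arm holds its last target. There are 200 camera calls.

## Working session

There is one attempt and no reset: what is moved stays moved. The work goes in short steps, Python scripts to look and compute and a tool call to move; the robot and the scene stay as the last step left them, time stands still between calls to the robot, and variables do not carry over. Pictures are saved under pics/ and viewed, at most 10 in all, crops included, and the job is handed in when it is done.

Besides the shell and the picture viewer there is one more tool, called after "Request:" as name(argument=value, ...) on one line, values as JSON. arm_command: Moves the arm, as the interface text tells. Its arguments: {"type":"object","properties":{"xyz":{"type":"array"},"rot":{"type":"array"},"grip":{"type":"number"},"squeeze":{"type":"number"}},"required":["xyz","rot"]}

```bash
mkdir -p pics; cat > h.py <<'E'
from bench import r
import numpy as np, cv2
from scipy.spatial.transform import Rotation as R
def W(cam,p):
    T=np.array(r.camera_model(cam)["T"]); return T[:3,:3]@np.array(p)+T[:3,3]
def snap(cam,n):
    im=r.camera(cam); cv2.imwrite(f"pics/{n}.png",im[:,:,::-1]); return im
def pix(cam,u,v,z):
    m=r.camera_model(cam);T=np.array(m["T"])
    d=T[:3,:3]@np.array([(u-m["cx"])/m["fx"],-(v-m["cy"])/m["fy"],-1]);o=T[:3,3]
    return o+d*(z-o[2])/d[2]
def proj(cam,p):
    m=r.camera_model(cam);T=np.array(m["T"]);q=T[:3,:3].T@(np.array(p)-T[:3,3])
    return m["cx"]+m["fx"]*q[0]/-q[2], m["cy"]-m["fy"]*q[1]/-q[2]
E
python3 - <<'E'
from h import *
np.set_printoptions(precision=4,suppress=True)
s=r.read_state();print(s["time"],s["ee_pos"],s["eef_rot"],s["width"])
snap("scene","s0");snap("top","t0")
for c in("top","scene"):
    m=r.camera_model(c);print(c,m)
    for l in("rack","ramp","ramp_start","ramp_foot","tray_floor","scrap_bin","roller_a"):
        for f in("spot_point",):
            print(c,l,[(W(c,d["at"]),round(d["conf"],2)) for d in getattr(r,f)(l,c)][:4])
print(r.read_state()["time"])
E
```

```text
0.0 [0.1987 0.5921 0.2217] [ 0.1612  0.9869 -0.0007 -0.0001] 0.08666207166447772
top {'fx': 456.06897742488616, 'fy': 456.06897742488616, 'cx': 316.2361890992576, 'cy': 241.30888556929304, 'T': array([[-0.0297,  0.9858, -0.1654,  0.4133],
       [-0.9995, -0.0308, -0.0037,  0.0614],
       [-0.0088,  0.1652,  0.9862,  1.0881],
       [ 0.    ,  0.    ,  0.    ,  1.    ]])}
top rack [(array([ 0.4285, -0.3249,  0.0355]), 0.54)]
top ramp [(array([ 0.4475, -0.014 ,  0.0018]), 0.76), (array([ 0.5095, -0.3077,  0.041 ]), 0.31)]
top ramp_start []
top ramp_foot [(array([ 0.6472, -0.0035,  0.0304]), 0.83), (array([ 0.5878, -0.2958,  0.0357]), 0.47)]
top tray_floor [(array([ 0.702 , -0.0071,  0.0107]), 0.56)]
top scrap_bin [(array([0.5186, 0.2962, 0.0027]), 0.56), (array([ 0.4317, -0.324 ,  0.0366]), 0.32)]
top roller_a [(array([ 0.5045, -0.3086,  0.0384]), 0.89), (array([ 0.4278, -0.3236,  0.037 ]), 0.72), (array([ 0.587 , -0.2914,  0.0382]), 0.65), (array([0.765 , 0.2319, 0.0046]), 0.26)]
scene {'fx': 467.04640015328886, 'fy': 467.04640015328886, 'cx': 325.4593724569894, 'cy': 239.29981587242887, 'T': array([[ 0.8367,  0.2162, -0.5032,  0.0815],
       [-0.5471,  0.3705, -0.7506, -0.6791],
       [ 0.0241,  0.9033,  0.4283,  0.4801],
       [ 0.    ,  0.    ,  0.    ,  1.    ]])}
scene rack [(array([ 0.5069, -0.3082,  0.0029]), 0.64)]
scene ramp [(array([ 0.4467, -0.012 , -0.0036]), 0.84)]
scene ramp_start [(array([ 0.4483, -0.0119,  0.0435]), 0.91)]
scene ramp_foot [(array([ 0.6463, -0.0048,  0.0283]), 0.69)]
scene tray_floor [(array([ 0.7028, -0.0009,  0.0031]), 0.93)]
scene scrap_bin [(array([ 0.5208,  0.3013, -0.0004]), 0.91)]
scene roller_a [(array([ 0.5874, -0.2962,  0.0346]), 0.9), (array([ 0.5053, -0.3057,  0.0324]), 0.74), (array([ 0.4279, -0.3201,  0.0367]), 0.65)]
0.8
```

View pics/t0.png

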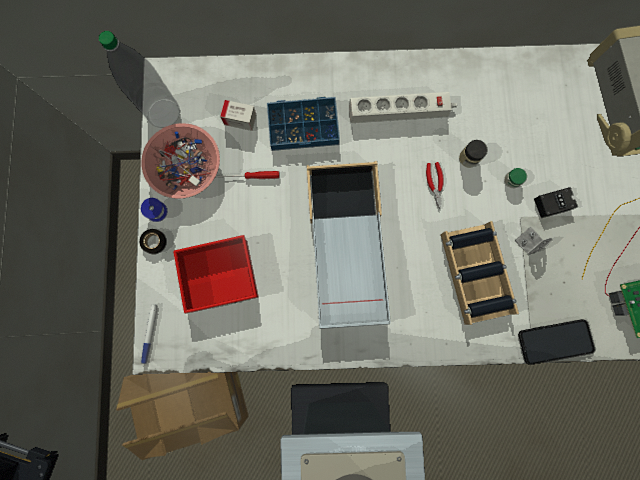

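View pics/s0.png

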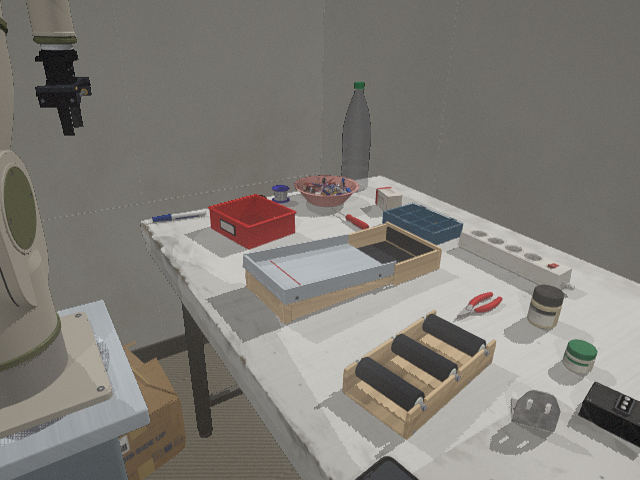

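The top view shows the rack with three dark rollers at about (472,238), (483,271) and (493,304). The ramp start line is at row 301 and the red bin is around (216,273). The network points agree with this. I'll refine the yaws next.

```bash
python3 - <<'E'
from h import *
np.set_printoptions(precision=4,suppress=True)
im=cv2.imread("pics/t0.png").astype(int);b,g,rr=im[...,0],im[...,1],im[...,2]
def rects(mask,z,n,box):
    m=np.zeros(mask.shape,np.uint8);x0,y0,x1,y1=box;m[y0:y1,x0:x1]=mask[y0:y1,x0:x1]*255
    cs,_=cv2.findContours(m,cv2.RETR_EXTERNAL,cv2.CHAIN_APPROX_NONE)
    for c in sorted(cs,key=cv2.contourArea)[-n:]:
        P=np.array([pix("top",u,v,z)[:2] for u,v in c[:,0]],np.float32)
        (cx,cy),(w,h),a=cv2.minAreaRect(P)
        print(np.array([cx,cy]),w,h,"ang",a, "pca",np.degrees(np.arctan2(*np.linalg.svd(P-P.mean(0),full_matrices=False)[2][0][::-1])))
print("bin");rects((rr>120)&(g<70),0.055,1,(165,225,265,320))
print("rollers");rects((rr<70)&(g<70)&(b<75),0.044,3,(440,222,520,325))
print("line");rects((rr>g+40),0.046,1,(310,290,395,310))
print("rack corners",*[pix("top",u,v,0.044)[:2] for u,v in((443,234),(496,226),(517,317),(463,326))])
E
```

```text
bin
[0.5206 0.2996] 0.14505983889102936 0.16667695343494415 ang 11.002214431762695 pca 101.330635
rollers
[ 0.5873 -0.2945] 0.03750085085630417 0.10067420452833176 ang 9.895892143249512 pca 101.94132
[ 0.5069 -0.3101] 0.03296653553843498 0.1018071100115776 ang 10.24046516418457 pca 100.55838
[ 0.4299 -0.3246] 0.03479704633355141 0.10189852118492126 ang 10.230389595031738 pca 100.853264
line
[ 0.4478 -0.0105] 0.0023900126107037067 0.13400129973888397 ang 2.0618889331817627 pca 91.98194
rack corners [ 0.5964 -0.2294] [ 0.6114 -0.3537] [ 0.4017 -0.381 ] [ 0.3854 -0.2583]
```

Request:
arm_command(xyz=[[0.25,-0.39,0],[0.25,-0.39,0],[0.25,-0.39,0],[0.25,-0.39,0],[0.25,-0.39,0],[0.25,-0.39,0],[0.25,-0.39,0],[0.25,-0.39,0],[0.25,-0.39,0],[0.25,-0.39,0],[0.25,-0.39,0],[0.25,-0.39,0],[0.25,-0.915,-0.07],[0.25,-0.915,-0.07],[0.25,-0.915,-0.07],[0.25,-0.915,-0.07],[0.25,-0.915,-0.07],[0.25,-0.915,-0.07],[0.25,-0.915,-0.07],[0.25,-0.915,-0.07]], rot=[[0,0,-1.068],[0,0,-1.068],[0,0,-1.068],[0,0,-1.068],[0,0,-1.068],[0,0,-1.068],[0,0,-1.068],[0,0,-1.068],[0,0,-1.068],[0,0,-1.068],[0,0,-1.068],[0,0,-1.068],[0,0,-1.068],[0,0,-1.068],[0,0,-1.068],[0,0,-1.068],[0,0,-1.068],[0,0,-1.068],[0,0,-1.068],[0,0,-1.068]], grip=0.69, squeeze=10)

```text
time: 2.47
ee_pos: [0.4486, -0.1297, 0.1787]
eef_rot: [0.641, 0.768, 0.001, 0.0]
ft_force: [1.9, 0.6, -0.1]
width: 0.0603
grip_force: 0.0
```

Request:
arm_command(xyz=[[-0.02,-0.193,-0.08],[-0.02,-0.193,-0.08],[-0.02,-0.193,-0.08],[-0.02,-0.193,-0.08],[-0.02,-0.193,-0.08],[-0.02,-0.193,-0.08],[-0.02,-0.193,-0.08],[-0.02,-0.193,-0.08]], rot=[[0,0,0],[0,0,0],[0,0,0],[0,0,0],[0,0,0],[0,0,0],[0,0,0],[0,0,0]])

```text
time: 3.13
ee_pos: [0.429, -0.3205, 0.0984]
eef_rot: [0.641, 0.767, -0.0, -0.0]
ft_force: [0.3, 0.4, 1.4]
width: 0.0599
grip_force: 0.0
```

```bash
python3 - <<'E'
from h import *
print(r.read_state()["ee_pos"],r.read_state()["time"])
im=snap("scene","x");im=im[300:470,300:540,::-1]
cv2.imwrite("pics/s1.png",cv2.resize(im,None,fx=3,fy=3))
E
```

```text
[ 0.4290019  -0.3204657   0.09844804] 3.1333
```

View pics/s1.png

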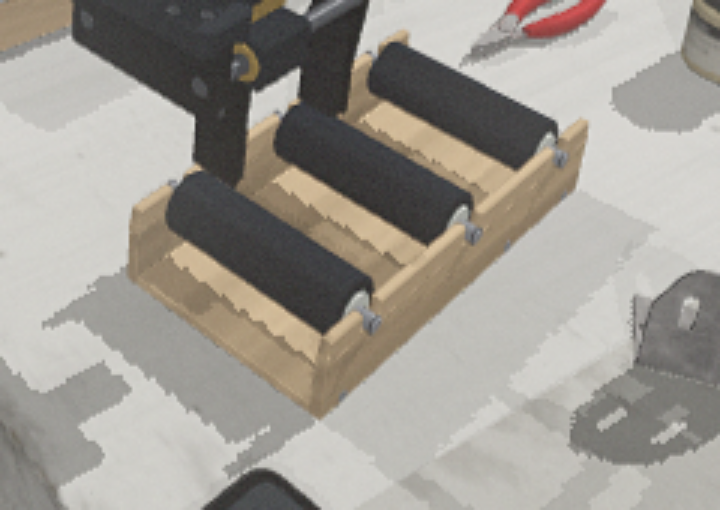

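The gripper is over the rack, with its finger tips seen at about scene pixels (372,360) and (408,337). I'll check that projection against the measured TCP.

```bash
python3 - <<'E'
from h import *
c=np.array([0.429,-0.3205,0.0984]);d=np.array([np.cos(.18),np.sin(.18),0])
for s in(-.0375,.0375):print(proj("scene",c+s*d))
for x,y in((.4288,-.3228),(.5075,-.3085)):print(proj("scene",(x,y,.052)))
print(r.read_state()["ee_pos"])
E
```

```text
(np.float64(371.9729603291458), np.float64(357.09436755211937))
(np.float64(408.7443281773967), np.float64(332.7955316551169))
(np.float64(389.1592109594185), np.float64(373.3991339510046))
(np.float64(424.5094732434272), np.float64(347.993638739719))
[ 0.42964217 -0.31971648  0.09883271]
```

Request:
arm_command(xyz=[[0,-0.002,-0.03],[0,-0.002,-0.055],[0,-0.002,-0.075],[0,-0.002,-0.075],[0,-0.002,-0.075]], rot=[[0,0,0],[0,0,0],[0,0,0],[0,0,0],[0,0,0]])

```text
time: 3.6
ee_pos: [0.4295, -0.3214, 0.024]
eef_rot: [0.64, 0.768, 0.0, -0.0]
ft_force: [0.1, -0.3, 1.2]
width: 0.06
grip_force: 0.0
```

Request:
arm_command(xyz=[[0,0,0],[0,0,0],[0,0,0],[0,0,0],[0,0,0],[0,0,0]], rot=[[0,0,0],[0,0,0],[0,0,0],[0,0,0],[0,0,0],[0,0,0]], grip=0.2, squeeze=12)

```text
time: 4.1
ee_pos: [0.429, -0.3229, 0.0239]
eef_rot: [0.641, 0.767, 0.0, 0.0]
ft_force: [-0.2, 0.4, 3.5]
width: 0.0317
grip_force: 12.0
```

Request:
arm_command(xyz=[[0,0,0.02],[0,0,0.05],[0,0,0.08],[0,0.02,0.11],[0.003,0.05,0.13],[0.005,0.09,0.13],[0.008,0.13,0.13],[0.01,0.17,0.13],[0.012,0.21,0.13],[0.014,0.245,0.13],[0.016,0.275,0.13],[0.018,0.298,0.12],[0.019,0.311,0.1],[0.019,0.311,0.08],[0.019,0.311,0.06],[0.019,0.311,0.05],[0.019,0.311,0.05]], rot=[[0,0,0],[0,0,0],[0,0,0],[0,0,0],[0,0,-0.05],[0,0,-0.1],[0,0,-0.143],[0,0,-0.143],[0,0,-0.143],[0,0,-0.143],[0,0,-0.143],[0,0,-0.143],[0,0,-0.143],[0,0,-0.143],[0,0,-0.143],[0,0,-0.143],[0,0,-0.143]])

```text
time: 5.52
ee_pos: [0.4462, -0.0123, 0.0717]
eef_rot: [0.694, 0.72, -0.002, -0.001]
ft_force: [-0.7, -0.2, -2.4]
width: 0.0315
grip_force: 12.0
```

```bash
python3 - <<'E'
from h import *
im=snap("scene","x");im=im[180:340,220:450,::-1]
cv2.imwrite("pics/s2.png",cv2.resize(im,None,fx=3,fy=3));s=r.read_state();print(s["ee_pos"],s["width"])
E
```

```text
[ 0.44712563 -0.01237043  0.07305599] 0.031520912420504886
```

View pics/s2.png

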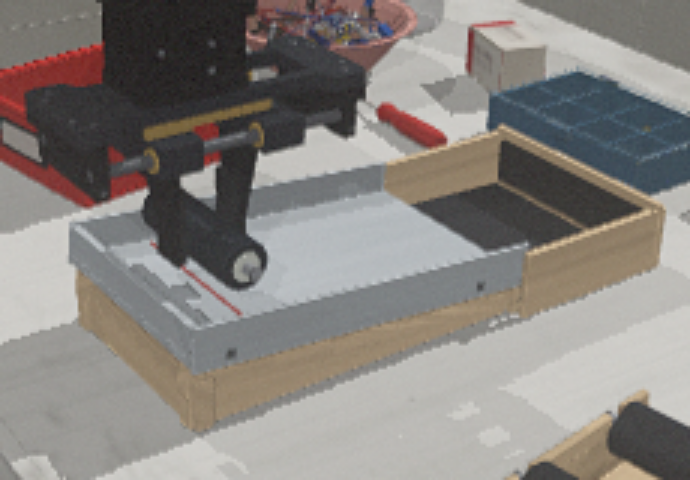

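The roller hangs just above the start line, with its end at about crop (248,268), aligned with the line. I'll lower it and release.

Request:
arm_command(xyz=[[0,0,-0.012],[0,0,-0.02],[0,0,-0.022],[0,0,-0.022],[0,0,-0.022]], rot=[[0,0,0],[0,0,0],[0,0,0],[0,0,0],[0,0,0]])

```text
time: 5.98
ee_pos: [0.4481, -0.012, 0.0521]
eef_rot: [0.694, 0.72, 0.0, 0.0]
ft_force: [-0.0, -0.8, -2.0]
width: 0.0311
grip_force: 12.0
```

Request:
arm_command(xyz=[[0,0,0],[0,0,0],[0,0,0.03],[0,0,0.07],[0,0,0.1],[0,0,0.1],[0,0,0.1]], rot=[[0,0,0],[0,0,0],[0,0,0],[0,0,0],[0,0,0],[0,0,0],[0,0,0]], grip=0.69)

```text
time: 6.57
ee_pos: [0.4492, -0.0115, 0.1535]
eef_rot: [0.694, 0.72, 0.002, 0.001]
ft_force: [-0.4, 0.3, -0.3]
width: 0.0592
grip_force: 0.0
```

```bash
cat > look.py <<'E'
from h import *
np.set_printoptions(precision=4,suppress=True)
s=r.read_state();print(s["time"],s["ee_pos"],s["width"])
for c in("top","scene"):
    r.camera(c)
    print(c,[(W(c,d["at"]),round(d["conf"],2)) for d in r.spot_point("roller_a",c)])
E
python3 look.py
```

```text
6.5667 [ 0.4492 -0.0115  0.1535] 0.059172897557994236
top [(array([ 0.5898, -0.2924,  0.0371]), 0.82), (array([ 0.5081, -0.3079,  0.0372]), 0.59)]
scene [(array([ 0.4637, -0.0103,  0.0579]), 0.97), (array([ 0.5044, -0.3053,  0.0351]), 0.96), (array([ 0.5879, -0.2969,  0.0317]), 0.77), (array([ 0.516 ,  0.2976, -0.0012]), 0.33)]
```

Request:
arm_command(xyz=[[0.006,-0.04,0],[0.014,-0.08,0],[0.022,-0.12,0],[0.03,-0.16,0],[0.04,-0.2,0],[0.05,-0.24,0],[0.056,-0.275,0],[0.0595,-0.297,-0.02],[0.0595,-0.297,-0.05],[0.0595,-0.297,-0.05],[0.0595,-0.297,-0.05]], rot=[[0,0,0],[0,0,0.03],[0,0,0.07],[0,0,0.11],[0,0,0.143],[0,0,0.143],[0,0,0.143],[0,0,0.143],[0,0,0.143],[0,0,0.143],[0,0,0.143]])

```text
time: 7.68
ee_pos: [0.5059, -0.3083, 0.0998]
eef_rot: [0.641, 0.767, -0.001, -0.002]
ft_force: [-0.0, -0.4, 0.7]
width: 0.0601
grip_force: 0.0
```

```bash
python3 look.py
```

```text
7.6833 [ 0.5059 -0.3083  0.0998] 0.06010462690753171
top [(array([ 0.7314, -0.0011,  0.022 ]), 0.82), (array([ 0.5879, -0.2965,  0.0349]), 0.68), (array([ 0.5062, -0.3081,  0.0385]), 0.61)]
scene [(array([ 0.5873, -0.2943,  0.0311]), 0.96), (array([ 0.5056, -0.3054,  0.0345]), 0.93), (array([0.7462, 0.0028, 0.0227]), 0.78)]
```

The first roller is sound and has reached the tray. Next is the middle one.

Request:
arm_command(xyz=[[0,0,-0.03],[0,0,-0.06],[0,0,-0.078],[0,0,-0.078],[0,0,-0.078]], rot=[[0,0,0],[0,0,0],[0,0,0],[0,0,0],[0,0,0]])

```text
time: 8.3
ee_pos: [0.5077, -0.3085, 0.0243]
eef_rot: [0.641, 0.768, 0.0, 0.0]
ft_force: [-0.3, 0.3, 0.3]
width: 0.0599
grip_force: 0.0
```

Request:
arm_command(xyz=[[0,0,0],[0,0,0],[0,0,0],[0,0,0],[0,0,0],[0,0,0]], rot=[[0,0,0],[0,0,0],[0,0,0],[0,0,0],[0,0,0],[0,0,0]], grip=0.2, squeeze=12)

```text
time: 8.8
ee_pos: [0.5076, -0.3089, 0.0239]
eef_rot: [0.641, 0.767, 0.0, 0.0]
ft_force: [-0.7, 0.4, 3.1]
width: 0.0316
grip_force: 12.0
```

Request:
arm_command(xyz=[[0,0,0.02],[0,0,0.05],[0,0,0.08],[0,0.02,0.11],[-0.01,0.05,0.13],[-0.02,0.09,0.13],[-0.03,0.13,0.13],[-0.04,0.17,0.13],[-0.05,0.21,0.13],[-0.055,0.245,0.13],[-0.058,0.275,0.13],[-0.0595,0.29,0.12],[-0.0595,0.297,0.1],[-0.0595,0.297,0.08],[-0.0595,0.297,0.06],[-0.0595,0.297,0.045],[-0.0595,0.297,0.034],[-0.0595,0.297,0.028],[-0.0595,0.297,0.028],[-0.0595,0.297,0.028]], rot=[[0,0,0],[0,0,0],[0,0,0],[0,0,0],[0,0,-0.05],[0,0,-0.1],[0,0,-0.143],[0,0,-0.143],[0,0,-0.143],[0,0,-0.143],[0,0,-0.143],[0,0,-0.143],[0,0,-0.143],[0,0,-0.143],[0,0,-0.143],[0,0,-0.143],[0,0,-0.143],[0,0,-0.143],[0,0,-0.143],[0,0,-0.143]])

```text
time: 10.47
ee_pos: [0.4479, -0.0121, 0.0518]
eef_rot: [0.694, 0.72, -0.0, 0.0]
ft_force: [0.3, -0.4, -1.7]
width: 0.0317
grip_force: 12.0
```

Request:
arm_command(xyz=[[0,0,0],[0,0,0],[0,0,0.03],[0,0,0.07],[0,0,0.1],[0,0,0.1],[0,0,0.1],[0,0,0.1],[0,0,0.1],[0,0,0.1],[0,0,0.1],[0,0,0.1],[0,0,0.1],[0,0,0.1],[0,0,0.1],[0,0,0.1],[0,0,0.1],[0,0,0.1]], rot=[[0,0,0],[0,0,0],[0,0,0],[0,0,0],[0,0,0],[0,0,0],[0,0,0],[0,0,0],[0,0,0],[0,0,0],[0,0,0],[0,0,0],[0,0,0],[0,0,0],[0,0,0],[0,0,0],[0,0,0],[0,0,0]], grip=0.69)

```text
time: 11.97
ee_pos: [0.4478, -0.0119, 0.1515]
eef_rot: [0.694, 0.72, 0.0, 0.0]
ft_force: [-0.3, -0.2, 1.0]
width: 0.0603
grip_force: 0.0
```

```bash
python3 look.py
```

```text
11.9667 [ 0.4478 -0.0119  0.1515] 0.06029187337347066
top [(array([ 0.662 , -0.0021,  0.0446]), 0.94), (array([ 0.5877, -0.2942,  0.0387]), 0.7), (array([ 0.7453, -0.0011,  0.0234]), 0.66)]
scene [(array([0.6933, 0.0009, 0.0215]), 0.74), (array([ 0.5857, -0.2956,  0.0354]), 0.72), (array([ 0.7416, -0.0003,  0.0262]), 0.58)]
```

The second roller is also sound and is entering the tray, so the third should be the flat one.

Request:
arm_command(xyz=[[0.01,-0.035,0],[0.03,-0.07,0],[0.05,-0.105,0],[0.07,-0.14,0],[0.088,-0.175,0],[0.105,-0.21,0],[0.12,-0.245,0],[0.132,-0.27,0],[0.138,-0.283,-0.03],[0.138,-0.283,-0.06],[0.138,-0.283,-0.09],[0.138,-0.283,-0.115],[0.138,-0.283,-0.128],[0.138,-0.283,-0.128],[0.138,-0.283,-0.128]], rot=[[0,0,0],[0,0,0.03],[0,0,0.07],[0,0,0.11],[0,0,0.143],[0,0,0.143],[0,0,0.143],[0,0,0.143],[0,0,0.143],[0,0,0.143],[0,0,0.143],[0,0,0.143],[0,0,0.143],[0,0,0.143],[0,0,0.143]])

```text
time: 13.42
ee_pos: [0.586, -0.2949, 0.0239]
eef_rot: [0.641, 0.768, -0.0, -0.0]
ft_force: [-0.0, 0.3, 0.3]
width: 0.06
grip_force: 0.0
```

Request:
arm_command(xyz=[[0,0,0],[0,0,0],[0,0,0],[0,0,0],[0,0,0],[0,0,0]], rot=[[0,0,0],[0,0,0],[0,0,0],[0,0,0],[0,0,0],[0,0,0]], grip=0.2, squeeze=12)

```text
time: 13.92
ee_pos: [0.5861, -0.2949, 0.024]
eef_rot: [0.641, 0.768, 0.0, 0.0]
ft_force: [-0.5, 1.2, 3.2]
width: 0.0317
grip_force: 12.0
```

Request:
arm_command(xyz=[[0,0,0.02],[0,0,0.05],[0,0,0.08],[-0.01,0.02,0.11],[-0.03,0.05,0.13],[-0.05,0.085,0.13],[-0.07,0.12,0.13],[-0.09,0.155,0.13],[-0.105,0.19,0.13],[-0.12,0.225,0.13],[-0.132,0.255,0.13],[-0.138,0.275,0.12],[-0.138,0.283,0.1],[-0.138,0.283,0.08],[-0.138,0.283,0.06],[-0.138,0.283,0.045],[-0.138,0.283,0.034],[-0.138,0.283,0.027],[-0.138,0.283,0.027],[-0.138,0.283,0.027]], rot=[[0,0,0],[0,0,0],[0,0,0],[0,0,0],[0,0,-0.05],[0,0,-0.1],[0,0,-0.143],[0,0,-0.143],[0,0,-0.143],[0,0,-0.143],[0,0,-0.143],[0,0,-0.143],[0,0,-0.143],[0,0,-0.143],[0,0,-0.143],[0,0,-0.143],[0,0,-0.143],[0,0,-0.143],[0,0,-0.143],[0,0,-0.143]])

```text
time: 15.58
ee_pos: [0.4477, -0.0122, 0.0506]
eef_rot: [0.694, 0.72, -0.0, 0.0]
ft_force: [0.3, 0.9, -1.5]
width: 0.0315
grip_force: 12.0
```

Request:
arm_command(xyz=[[0,0,0],[0,0,0],[0,0,0.03],[0,0,0.07],[0,0,0.1],[0,0,0.1],[0,0,0.1],[0,0,0.1],[0,0,0.1],[0,0,0.1],[0,0,0.1],[0,0,0.1],[0,0,0.1],[0,0,0.1],[0,0,0.1],[0,0,0.1],[0,0,0.1],[0,0,0.1]], rot=[[0,0,0],[0,0,0],[0,0,0],[0,0,0],[0,0,0],[0,0,0],[0,0,0],[0,0,0],[0,0,0],[0,0,0],[0,0,0],[0,0,0],[0,0,0],[0,0,0],[0,0,0],[0,0,0],[0,0,0],[0,0,0]], grip=0.69)

```text
time: 17.08
ee_pos: [0.4479, -0.0119, 0.1505]
eef_rot: [0.694, 0.72, 0.0, 0.0]
ft_force: [-0.3, 0.9, 0.5]
width: 0.0599
grip_force: 0.0
```

```bash
python3 look.py; python3 - <<'E'
from h import *
im=snap("scene","x");im=im[180:340,220:450,::-1]
cv2.imwrite("pics/s3.png",cv2.resize(im,None,fx=3,fy=3))
E
```

```text
17.0833 [ 0.4479 -0.0119  0.1505] 0.059895492012603864
top [(array([0.7137, 0.0001, 0.0307]), 0.9), (array([0.7489, 0.0007, 0.0251]), 0.7)]
scene [(array([ 0.4554, -0.0155,  0.0553]), 0.89), (array([0.7096, 0.0014, 0.0214]), 0.87), (array([0.7445, 0.0004, 0.0207]), 0.54)]
```

View pics/s3.png

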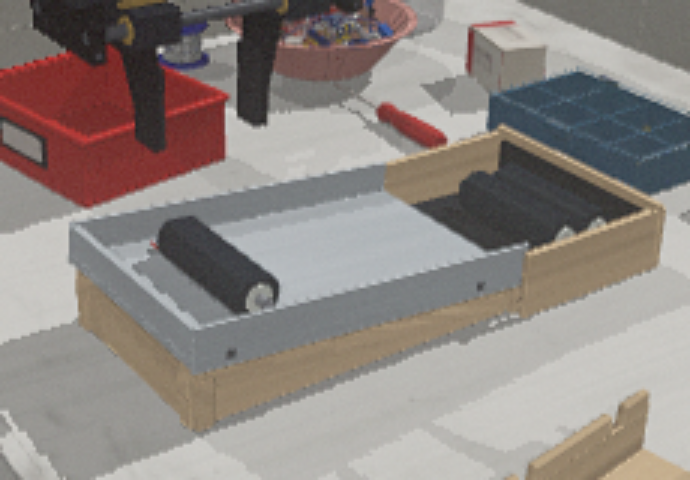

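The roller stands by itself just below the start line, with its near axle at about crop (262,297). The two sound ones lie in the tray at about (520,210). I'll grip the standing one with the tool tilted normal to the plate.

Request:
arm_command(xyz=[[0.008,0,0],[0.008,0,-0.03],[0.008,0,-0.06],[0.008,0,-0.08],[0.008,0,-0.095],[0.008,0,-0.102],[0.008,0,-0.103],[0.008,0,-0.103]], rot=[[0,0.04,0],[0,0.0785,0],[0,0.0785,0],[0,0.0785,0],[0,0.0785,0],[0,0.0785,0],[0,0.0785,0],[0,0.0785,0]], grip=0.6)

```text
time: 18.0
ee_pos: [0.4561, -0.012, 0.0479]
eef_rot: [0.694, 0.719, -0.027, -0.028]
ft_force: [0.5, 0.6, 0.2]
width: 0.0522
grip_force: 0.0
```

```bash
python3 - <<'E'
from h import *
s=r.read_state();print(s["ft_force"],s["grip_force"])
im=snap("scene","x");im=im[200:320,220:390,::-1]
cv2.imwrite("pics/s4.png",cv2.resize(im,None,fx=4,fy=4))
E
```

```text
[0.48735869 0.62462875 0.2486492 ] 0.0
```

View pics/s4.png

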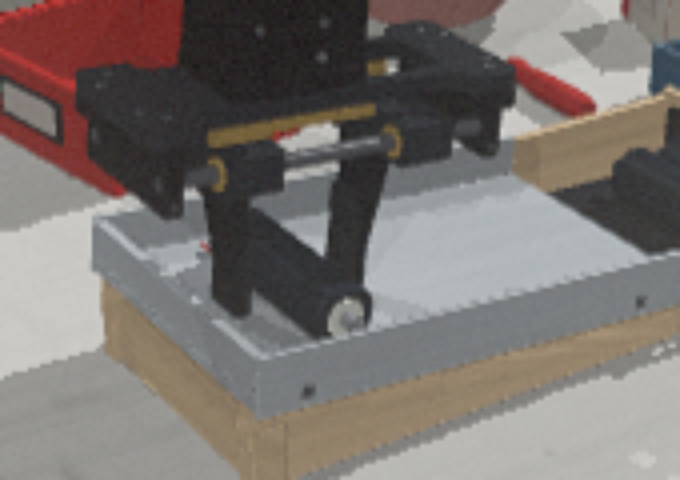

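The fingers straddle the roller at crop (235,310) and (345,270), with no contact force. I'll close.

Request:
arm_command(xyz=[[0,0,0],[0,0,0],[0,0,0],[0,0,0],[0,0,0],[0,0,0]], rot=[[0,0,0],[0,0,0],[0,0,0],[0,0,0],[0,0,0],[0,0,0]], grip=0.2, squeeze=15)

```text
time: 18.55
ee_pos: [0.4561, -0.0116, 0.0478]
eef_rot: [0.694, 0.719, -0.027, -0.028]
ft_force: [-1.4, 0.5, 5.3]
width: 0.0316
grip_force: 15.0
```

Request:
arm_command(xyz=[[0,0,0.015],[0,0,0.04],[0,0,0.07],[0,0,0.1],[0,0,0.12],[0,0,0.12]], rot=[[0,0,0],[0,0,0],[0,0,0],[0,0,0],[0,-0.0785,0],[0,-0.0785,0]])

```text
time: 19.05
ee_pos: [0.4569, -0.0125, 0.1689]
eef_rot: [0.695, 0.719, 0.001, 0.001]
ft_force: [-1.0, 0.4, -2.3]
width: 0.032
grip_force: 15.0
```

Request:
arm_command(xyz=[[0.006,0.035,0],[0.014,0.07,0],[0.022,0.105,0],[0.03,0.14,0],[0.038,0.175,0],[0.046,0.21,0],[0.054,0.245,0],[0.06,0.28,0],[0.0645,0.3,0],[0.0645,0.312,0],[0.0645,0.312,-0.03],[0.0645,0.312,-0.06],[0.0645,0.312,-0.08],[0.0645,0.312,-0.08]], rot=[[0,0,0.03],[0,0,0.07],[0,0,0.11],[0,0,0.155],[0,0,0.155],[0,0,0.155],[0,0,0.155],[0,0,0.155],[0,0,0.155],[0,0,0.155],[0,0,0.155],[0,0,0.155],[0,0,0.155],[0,0,0.155]])

```text
time: 20.22
ee_pos: [0.5178, 0.298, 0.0834]
eef_rot: [0.637, 0.771, -0.003, -0.001]
ft_force: [-1.4, 0.1, -1.8]
width: 0.0319
grip_force: 15.0
```

```bash
python3 - <<'E'
from h import *
im=snap("scene","x");im=im[130:270,150:350,::-1]
cv2.imwrite("pics/s5.png",cv2.resize(im,None,fx=4,fy=4));s=r.read_state();print(s["ee_pos"],s["width"])
E
```

```text
[0.51911406 0.29850143 0.0859522 ] 0.031819962885978804
```

View pics/s5.png

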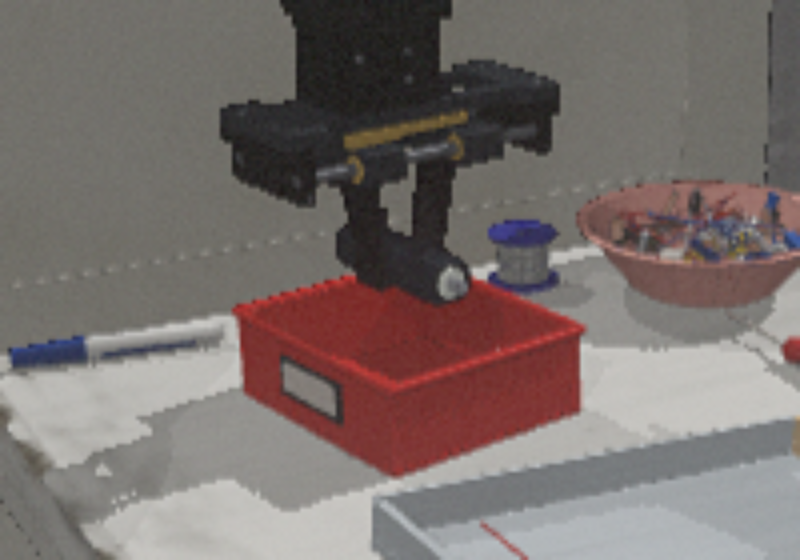

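The roller is centred above the bin, its end at about crop (452,280). I'll lower it and release.

Request:
arm_command(xyz=[[0,0,-0.025],[0,0,-0.045],[0,0,-0.06],[0,0,-0.07],[0,0,-0.075],[0,0,-0.077],[0,0,-0.077]], rot=[[0,0,0],[0,0,0],[0,0,0],[0,0,0],[0,0,0],[0,0,0],[0,0,0]])

```text
time: 20.85
ee_pos: [0.5207, 0.3002, 0.0111]
eef_rot: [0.636, 0.771, 0.0, 0.0]
ft_force: [-0.2, -1.1, -2.3]
width: 0.0316
grip_force: 15.0
```

Request:
arm_command(xyz=[[0,0,0],[0,0,0],[0,0,0],[0,0,0],[0,0,0.03],[0,0,0.07],[0,0,0.11],[0,0,0.15],[0,0,0.18],[0,0,0.18],[0,0,0.18],[0,0,0.18]], rot=[[0,0,0],[0,0,0],[0,0,0],[0,0,0],[0,0,0],[0,0,0],[0,0,0],[0,0,0],[0,0,0],[0,0,0],[0,0,0],[0,0,0]], grip=0.6)

```text
time: 21.85
ee_pos: [0.52, 0.3002, 0.1902]
eef_rot: [0.636, 0.771, -0.0, -0.0]
ft_force: [-0.3, -0.7, -1.3]
width: 0.0523
grip_force: 0.0
```

```bash
python3 look.py; python3 - <<'E'
from h import *
snap("scene","s6")
E
```

```text
21.85 [0.52   0.3002 0.1902] 0.05233938370166533
top [(array([ 0.7464, -0.0039,  0.0218]), 0.61), (array([0.7113, 0.0009, 0.0306]), 0.55), (array([0.5223, 0.3014, 0.0185]), 0.55)]
scene [(array([0.7071, 0.0003, 0.0188]), 0.95), (array([0.7415, 0.0011, 0.0249]), 0.78)]
```

View pics/s6.png

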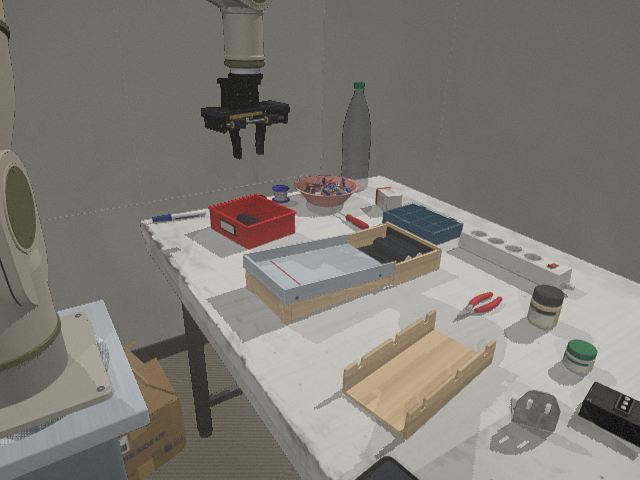

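The two sound rollers lie in the tray at about (400,245). The flat one lies in the bin at about (245,220), and the rack is empty.

```bash
python3 -c "
from bench import r
print(r.close_job())"
```

```text
the job is handed in; nothing more can be done
None
```

The job is handed in at about 22 s of robot time: the two sound rollers ran down into the catch tray, and the flat-spotted one stood on the ramp, then was laid in the red scrap bin; the final picture shows this, but no verdict came back.

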